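Test the square-headed ejector

TASK

The square-headed ejector has just been refitted in the mould plate: check that it moves freely by pressing it gently down with the fingertips nearly to its stop, keeping it down for two seconds, then drawing the hand away so that it springs up again. Do not touch the three round-headed ejectors, and leave the core insert and the loose parts round the plate where they are.

Things in the scene. Friction and masses are not known exactly. Their poses are not given: they have to be found in the camera images.
- mould_plate: Fixed ground-steel mould plate, 180 x 150 x 30 mm (its x, y, z), lying flat on the bench; origin at the centre of its underside, z up. Four spring-loaded ejectors stand on its top near the corners, 64 mm from its centre line along its x and 48 mm along its y; which corner holds the square one changes. It cannot be moved.
- square_ejector_unit: The ejector with the SQUARE head together with its brass bush (22 mm dia, 3 mm high) fixed in the plate; origin on the ejector's axis at the plate's top face (z = 30 mm), axes as the plate's. The dark steel head (all four heads alike in colour) is 26 x 26 mm, 9 mm high, its top 23 mm above the plate (z = 53 mm) when up.
- square_ejector_top (a point): Centre of the flat top of the square head; it goes down as the ejector is pressed.
- square_ejector (a joint): How far the square ejector is pressed down, m: 0 = up (rest), 0.008 = on its lower stop. A spring pushes it back up: about 3 N to start it, 7 N fully down; it rises by itself when let go.
- round_ejector_1_unit: An ejector with a ROUND head (22 mm dia, 9 mm high, top 23 mm above the plate) and its brass bush, otherwise just like the square one; origin on its axis at the plate's top face. To be left alone.
- round_ejector_1 (a joint): How far this round ejector is pressed, m: 0 = up, 0.008 = down; as soft as the square one.
- round_ejector_2_unit: An ejector with a ROUND head (22 mm dia, 9 mm high, top 23 mm above the plate) and its brass bush, otherwise just like the square one; origin on its axis at the plate's top face. To be left alone.
- round_ejector_2 (a joint): How far this round ejector is pressed, m: 0 = up, 0.008 = down; as soft as the square one.
- round_ejector_3_unit: An ejector with a ROUND head (22 mm dia, 9 mm high, top 23 mm above the plate) and its brass bush, otherwise just like the square one; origin on its axis at the plate's top face. To be left alone.
- round_ejector_3 (a joint): How far this round ejector is pressed, m: 0 = up, 0.008 = down; as soft as the square one.
- core_insert: Loose polished steel core insert in the middle of the plate: foot 44 x 60 x 18 mm with a 30 x 44 mm block on it, 38 mm high in all (top at z = 68 mm); origin at the centre of its underside. To be left alone.
- guide_bush: Loose steel shouldered guide bush standing upright on the bench just beside the plate, 39 mm dia, 46 mm high; origin at the centre of its underside. To be left alone.
- eyebolt: Loose steel eyebolt standing on the bench just beside the plate, 26 x 44 mm, 51 mm high; origin at the centre of its underside. To be left alone.
- locating_ring: Loose flat steel ring lying on the bench, 70 mm dia, 13 mm high; origin at the centre of its underside. To be left alone.

How it is judged:
On the way, in this order (a step that is already met when the one before it is completed fails the run):
1. the fingers keep the square ejector pressed more than 5 mm of its 8 mm down, for at least 1.2 s (value of joint square_ejector above 0.005 m and contact force between the fingers and square_ejector_unit above 1 N), for 1.2 s.
2. the square ejector has sprung up again, free of the hand (value of joint square_ejector below 0.001 m and contact force between the arm and square_ejector_unit below 0.1 N), for 0.2 s.
At the end, for the whole second after the job is handed in: After the press, all four ejectors stand up (within 1 mm of their rest) and the core insert, guide bush, eyebolt and locating ring lie still, within 6 mm of where they were (value of joint each of square_ejector, round_ejector_1, round_ejector_2, round_ejector_3 below 0.001 m and distance of each of core_insert, guide_bush, eyebolt, locating_ring from where it was at the start of the episode below 0.006 m and linear speed of each of core_insert, guide_bush, eyebolt, locating_ring below 0.02 m/s); the robot touches nothing.
It fails at once if the square ejector is pushed harder than 40 N (not gently) (contact force between the arm and square_ejector_unit above 40 N).
It fails at once if a round-headed ejector is touched (over 1 N) or pressed more than 1.5 mm (contact force between the arm and round_ejector_1_unit above 1 N or contact force between the arm and round_ejector_2_unit above 1 N or contact force between the arm and round_ejector_3_unit above 1 N or value of joint any of round_ejector_1, round_ejector_2, round_ejector_3 above 0.0015 m).
It fails at once if the core insert or a loose part is moved or lifted by more than 6 mm (distance of any of core_insert, guide_bush, eyebolt, locating_ring from where it was at the start of the episode above 0.006 m).
It also fails if it takes over 32 s, if anything falls off the work surface, if the arm or the gripper's body presses on something with over 40 N, if the wrist force passes 120 N, or if a joint passes its speed limit or range.

ROBOT

A 7-joint arm with a two-finger parallel gripper is mounted at the origin on a cart in front of the work surface, level with it; the furniture and walls round the work are solid. World frame = base frame: x ahead of the robot, y to its left, z up, the work surface at z = 0. Lengths are in m, angles in rad, forces in N, time in s.
With the tool pointing down it reaches from about 0.4 to 0.85 m from the base axis. Payload 4.5 kg.
Tool frame: the origin (TCP) lies midway between the tips of the shut fingers; the grasp point (between the pads) lies 19 mm behind it; z points along the fingers, y is the line along which they close (so a half turn about z gives the same grasp; the last joint's range is limited). The gripper opens to 88 mm and grips with 3 to 60 N. Pads are 18 mm wide; open, the fingers measure 123 mm over their backs; the gripper's body (75 mm by 187 mm) begins 45 mm behind the grasp point.
Start: joints at [-1.194, 0.689, -0.195, 1.565, 0.157, 0.902, -0.215], TCP at [0.21, 0.589, 0.239] pointing down, gripper open.
Joint ranges: [-3.01, 3.01], [-0.46, 2.08], [-1.47, 1.51], [0.13, 2.56], [-1, 4.14], [0.04, 2.09], [-2.66, 2.66]. Speed limits (rad/s): [2.57, 2.57, 3.14, 3.14, 3.14, 3.14, 3.14].

INTERFACE

Orientations are given as a unit quaternion [x, y, z, w].
In Python, from plant import r, eyes, finish_job gives the robot as it stands. The module is installed in compiled form; this text tells all that it offers.
- The arm moves only by the tool move_arm, never from a script. Its argument "motion" is a list of rows, each a list of 7 numbers: the shift along the tool's x, y, z in mm, then the turn, a rotation vector about the tool's x, y, z in degrees, then the closure, from 0 (fully open) to 1 (shut). A call has 1 to 5 rows; each row is the pose to reach, as a shift and turn from the pose commanded when the call began, along the tool's axes at that moment; what a row does not reach only later rows make up. A row lasts 1/8 s, in which the tool goes at most 62.5 mm and 10.7 degrees, less where a joint would pass 70% of its speed; a pose out of reach is approached as far as the arm can. A call with a gripper value outside its range is refused whole. The fingers move at their own pace and stop on an object; "newtons" is the grip in N (left out, the last holds). Time passes only in rows, so rows that repeat a pose let the fingers close. It gives the time, the measured TCP pose, the force, the opening and the grip force at its end, in the units of the state.
- r.get_state(): the state, without advancing time (a new reading comes with each control period).
- eyes.snapshot(name): name is "scene" or "top" or "wrist"; returns a dict with "frame" (384x512x3 uint8, red, green, blue), "z_map" (384x512 float32, m along the optical axis (not along the pixel's ray), 0 where there is no reading), "intrinsics" (3x3 intrinsics, pixels), "world_to_cam" (4x4, takes a point from world to camera coordinates). Camera axes: x right, y down, z forward; pixel columns grow to the right and rows downward; lengths in m; the calibration is good to about 2 mm. A picture is of the moment at which its call begins.
- finish_job(): hands the job in; it is judged then, once.
The state is a dict: "clock": time; "q": joint angles; "qd": joint speeds; "joint_torque": joint torques, N m; "tool_pos": TCP position; "eef_rot": TCP orientation; "contact_force": force on the tool from outside, world axes, zero at the start; "moment": the same for the moment, N m; "opening": opening from 0.0 (shut) to 1.0 (fully open); "finger_force": force on a finger pad.
Only numpy, scipy, OpenCV 4.12 (cv2) and the standard library are available. Lean on these libraries where they do the work, as an engineer would, in place of code of your own. Each camera call takes 0.05 s, during which the arm holds its last target. There are 200 camera calls.

## Working session

There is one attempt and no reset: what is moved stays moved. The work goes in short steps, Python scripts to look and compute and a tool call to move; the robot and the scene stay as the last step left them, time stands still between calls to the robot, and variables do not carry over. Pictures are saved under pics/ and viewed, at most 10 in all, crops included, and the job is handed in when it is done.

Besides the shell and the picture viewer there is one more tool, called after "Request:" by a JSON object that holds its "api" and its "payload", one argument or row to a line. move_arm: Moves the arm, as the interface text tells. Its arguments: {"type":"object","properties":{"motion":{"type":"array","items":{"type":"array","items":{"type":"number"}}},"newtons":{"type":"number"}},"required":["motion"]}

```bash
mkdir -p pics
python3 - <<'E'
from plant import r,eyes
import cv2,numpy as np
s=r.get_state();print({k:np.round(s[k],4) for k in('clock','tool_pos','eef_rot','opening','contact_force')})
for n in('top','scene'):
    d=eyes.snapshot(n);np.savez(n+'.npz',**d)
    cv2.imwrite(f'pics/{n}1.png',d['frame'][:,:,::-1])
E
```

```text
{'clock': np.float64(0.0), 'tool_pos': array([0.2099, 0.588 , 0.2379]), 'eef_rot': array([ 1.705e-01,  9.854e-01, -9.000e-04, -1.000e-04]), 'opening': np.float64(0.9995), 'contact_force': array([-0.7688,  0.6489, -0.76  ])}
```

View pics/top1.png

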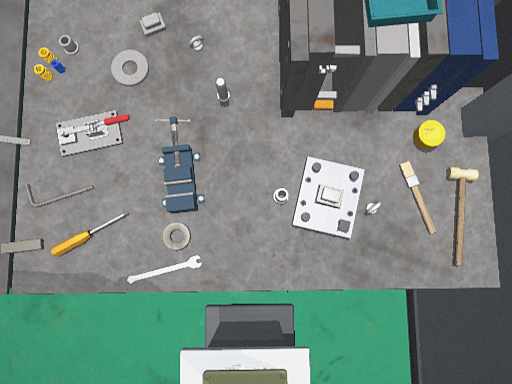

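View pics/scene1.png

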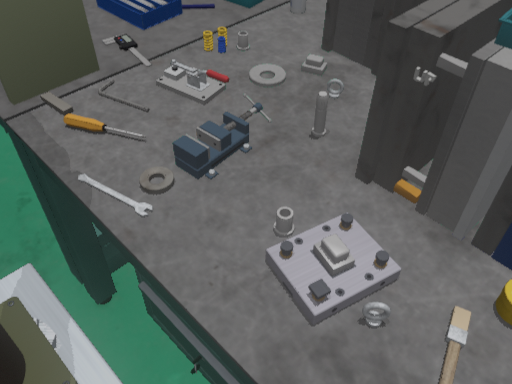

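The top view shows the plate at about (328,197), with the square head at its lower right corner (344,226). The round heads are at (316,167), (354,176) and (304,217), the guide bush at (281,195) and the eyebolt at (373,208). The scene view agrees, with the square head at (320,290).

```bash
cat > h.py <<'E'
import numpy as np
def cloud(d):
    K=d['intrinsics'];z=d['z_map'].astype(float);v,u=np.indices(z.shape)
    p=np.stack([(u-K[0,2])/K[0,0]*z,(v-K[1,2])/K[1,1]*z,z,np.ones_like(z)],-1)
    return (p@np.linalg.inv(d['world_to_cam']).T)[...,:3]
E
python3 - <<'E'
import numpy as np,cv2
from h import cloud
for n in('top','scene'):
    d=np.load(n+'.npz');P=cloud(d);g=d['frame'].max(2)
    W=(slice(150,245),slice(270,390)) if n=='top' else (slice(195,335),slice(255,410))
    P=P[W];g=g[W];z=P[...,2]
    m=(z>.022)&(z<.038)&(g>90)
    # plate face
    print(n,'plate z',np.median(z[m]))
    k,l,st,_=cv2.connectedComponentsWithStats(((z>.022)).astype(np.uint8))
    b=1+np.argmax(st[1:,4]);pts=P[(l==b)&(z<.04)][:,:2]
    print('plate rect',cv2.minAreaRect((pts*1000).astype(np.float32)))
    h=((z>.046)&(z<.058)&(g<95)).astype(np.uint8)
    k,l,st,_=cv2.connectedComponentsWithStats(h)
    for i in range(1,k):
        if st[i,4]>8:
            q=P[l==i];print(st[i,4],np.round(q.mean(0),4),np.round((q.min(0)+q.max(0))/2,4),np.round(np.ptp(q,0),4))
d=np.load('top.npz')
cv2.imwrite('pics/crop.png',cv2.resize(d['frame'][145:250,265:395,::-1],None,fx=5,fy=5,interpolation=cv2.INTER_CUBIC))
from scipy.spatial.transform import Rotation as R
from plant import r
print(R.from_quat(r.get_state()['eef_rot']).as_matrix().round(3))
E
```

```text
top plate z 0.029603630228917543
plate rect ((524.2186889648438, -215.50967407226562), (150.62637329101562, 180.6531982421875), 75.99427795410156)
scene plate z 0.028959942369770675
plate rect ((521.5433959960938, -217.0557403564453), (151.69630432128906, 180.97683715820312), 75.88552856445312)
40 [ 0.5892 -0.1897  0.0503] [ 0.5926 -0.1878  0.0499] [0.0164 0.0178 0.0074]
63 [ 0.5103 -0.2232  0.0542] [ 0.5136 -0.218   0.0542] [0.0224 0.0447 0.0069]
38 [ 0.4654 -0.1608  0.0503] [ 0.468  -0.1588  0.0505] [0.0159 0.0146 0.0083]
45 [ 0.5651 -0.2825  0.0503] [ 0.5678 -0.2805  0.0504] [0.0162 0.0183 0.0078]
70 [ 0.4401 -0.2529  0.0503] [ 0.4447 -0.2486  0.0504] [0.0245 0.0282 0.0076]
[[-0.942  0.336 -0.   ]
 [ 0.336  0.942 -0.002]
 [-0.    -0.002 -1.   ]]
```

View pics/crop.png

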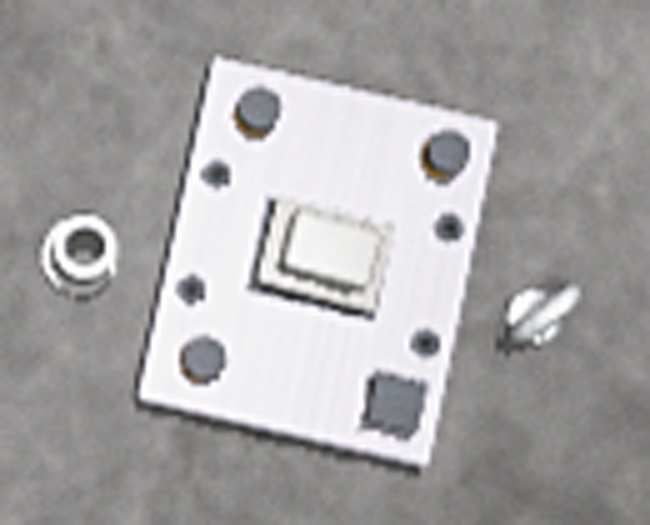

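The crop confirms the square head at the robot-side, right-hand corner, crop (393,403). Its centre is at about (0.4495, -0.247). I'll shut the fingers and move across in an outward arc.

Request:
{"api": "move_arm", "payload": {
  "motion": [
    [-47,-29,0,0,0,0,1],
    [-94,-58,0,0,0,0,1],
    [-141,-87,0,0,0,0,1],
    [-188,-116,0,0,0,0,1],
    [-235,-145,0,0,0,0,1]
  ],
  "newtons": 20
}}

```text
clock: 0.72
tool_pos: [0.3835, 0.3715, 0.2385]
eef_rot: [0.17, 0.985, -0.0, -0.0]
contact_force: [1.7, 0.2, 1.3]
opening: 0.458
finger_force: 0.0
```

Request:
{"api": "move_arm", "payload": {
  "motion": [
    [-35,-45,0,0,0,0,1],
    [-70,-90,0,0,0,0,1],
    [-105,-135,0,0,0,0,1],
    [-140,-180,0,0,0,0,1],
    [-175,-225,0,0,0,0,1]
  ]
}}

```text
clock: 1.35
tool_pos: [0.4721, 0.1005, 0.2386]
eef_rot: [0.17, 0.985, -0.0, -0.0]
contact_force: [0.7, -1.0, 0.3]
opening: 0.005
finger_force: 0.0
```

Request:
{"api": "move_arm", "payload": {
  "motion": [
    [-15,-55,0,0,0,0,1],
    [-30,-110,0,0,0,0,1],
    [-45,-165,0,0,0,0,1],
    [-60,-220,0,0,0,0,1],
    [-75,-275,0,0,0,0,1]
  ]
}}

```text
clock: 1.98
tool_pos: [0.4496, -0.1836, 0.2386]
eef_rot: [0.17, 0.985, 0.0, -0.0]
contact_force: [0.7, -0.4, 0.0]
opening: 0.004
finger_force: 0.0
```

Request:
{"api": "move_arm", "payload": {
  "motion": [
    [-11,-30,0,0,0,0,1],
    [-21,-60,0,0,0,0,1],
    [-21,-60,50,0,0,0,1],
    [-21,-60,100,0,0,0,1],
    [-21,-60,140,0,0,0,1]
  ]
}}

```text
clock: 2.6
tool_pos: [0.449, -0.2453, 0.0968]
eef_rot: [0.171, 0.985, 0.0, -0.001]
contact_force: [-0.0, -0.1, -0.2]
opening: 0.001
finger_force: 0.0
```

Run:
```python
from plant import r,eyes
import cv2
s=r.get_state();print(s['tool_pos'],s['contact_force'])
a=eyes.snapshot('wrist')['frame'];b=eyes.snapshot('scene')['frame'][180:350,240:430]
b=cv2.resize(b,(429,384))
cv2.imwrite('pics/w2.png',cv2.resize(cv2.hconcat([a,b]),(798,326))[:,:,::-1])
```

```text
[ 0.44904095 -0.24533216  0.09680016] [-0.03061975 -0.11000041 -0.16165044]
```

View pics/w2.png

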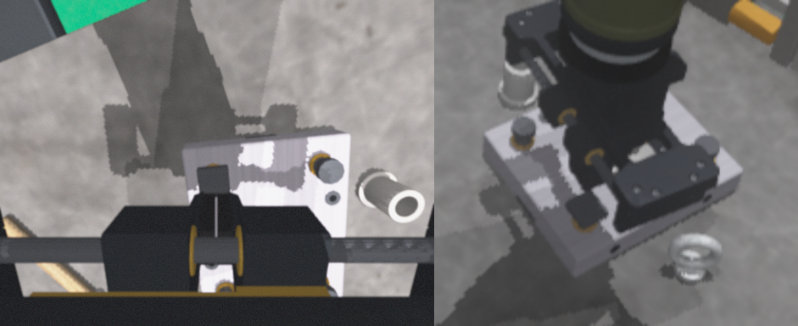

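The wrist half shows the shut fingertips at (216,200), in line with the square head at (213,180). The scene half shows the gripper over that corner, well clear of the rest. I'll check the head centre with wrist depth.

Run:
```python
from plant import eyes,r
from h import cloud
import numpy as np,cv2
d=eyes.snapshot('wrist');P=cloud(d);z=P[...,2]
m=((z>.047)&(z<.06)&(abs(P[...,0]-.4495)<.03)&(abs(P[...,1]+.247)<.03)).astype(np.uint8)
q=P[m>0];print(len(q),q.min(0).round(4),q.max(0).round(4),np.median(q[:,2]))
ax=np.array([[.970,-.242],[.242,.970]])
e=(q[:,:2]-[.4495,-.247])@ax.T*1000;print('plate-frame extents rel. target mm',e.min(0),e.max(0))
T=d['world_to_cam'];K=d['intrinsics']
for p in([.4495,-.247,.053],[*r.get_state()['tool_pos']]):
    c=K@(T@[*p,1])[:3];print(c[:2]/c[2])
```

```text
1030 [ 0.4331 -0.2611  0.0471] [ 0.46   -0.2322  0.0552] 0.053096272755055685
plate-frame extents rel. target mm [-14.03378029 -13.71083127] [ 8.01779887 12.21020959]
[252.02520934 221.3639952 ]
[254.7038416  247.87215339]
```

Request:
{"api": "move_arm", "payload": {
  "motion": [
    [-1,-2,12,0,0,0,1],
    [-1,-2,24,0,0,0,1],
    [-1,-2,32,0,0,0,1],
    [-1,-2,36,0,0,0,1],
    [-1,-2,36,0,0,0,1]
  ]
}}

```text
clock: 3.38
tool_pos: [0.4499, -0.2475, 0.0625]
eef_rot: [0.17, 0.985, 0.0, -0.0]
contact_force: [0.7, 0.6, 0.5]
opening: 0.004
finger_force: 0.0
```

Next I'll go down 8, 10, 11, 12 and 13 mm in small steps, to about z = 0.0495.

Request:
{"api": "move_arm", "payload": {
  "motion": [
    [0,0,6,0,0,0,1],
    [0,0,8,0,0,0,1],
    [0,0,10,0,0,0,1],
    [0,0,12,0,0,0,1],
    [0,0,13,0,0,0,1]
  ]
}}

```text
clock: 4.0
tool_pos: [0.4499, -0.2476, 0.0498]
eef_rot: [0.171, 0.985, -0.0, 0.0]
contact_force: [-1.0, 1.0, 4.4]
opening: 0.004
finger_force: 2.2
```

Request:
{"api": "move_arm", "payload": {
  "motion": [
    [0,0,1,0,0,0,1],
    [0,0,2,0,0,0,1],
    [0,0,3,0,0,0,1],
    [0,0,3.5,0,0,0,1],
    [0,0,3.5,0,0,0,1]
  ]
}}

```text
clock: 4.62
tool_pos: [0.4499, -0.2476, 0.0464]
eef_rot: [0.171, 0.985, -0.0, 0.0]
contact_force: [0.4, 0.8, 6.6]
opening: 0.005
finger_force: 3.1
```

Force is 6.6 N at about 6.6 mm down. I'll hold for a little over 2 s.

Request:
{"api": "move_arm", "payload": {
  "motion": [
    [0,0,0,0,0,0,1],
    [0,0,0,0,0,0,1],
    [0,0,0,0,0,0,1],
    [0,0,0,0,0,0,1],
    [0,0,0,0,0,0,1]
  ]
}}

```text
clock: 5.25
tool_pos: [0.4499, -0.2476, 0.0464]
eef_rot: [0.171, 0.985, -0.0, 0.0]
contact_force: [-0.3, 1.7, 6.6]
opening: 0.001
finger_force: 3.1
```

Request:
{"api": "move_arm", "payload": {
  "motion": [
    [0,0,0,0,0,0,1],
    [0,0,0,0,0,0,1],
    [0,0,0,0,0,0,1],
    [0,0,0,0,0,0,1],
    [0,0,0,0,0,0,1]
  ]
}}

```text
clock: 5.88
tool_pos: [0.4499, -0.2476, 0.0464]
eef_rot: [0.171, 0.985, -0.0, 0.0]
contact_force: [-1.0, 1.3, 6.0]
opening: 0.005
finger_force: 3.1
```

Request:
{"api": "move_arm", "payload": {
  "motion": [
    [0,0,0,0,0,0,1],
    [0,0,0,0,0,0,1],
    [0,0,0,0,0,0,1],
    [0,0,0,0,0,0,1],
    [0,0,0,0,0,0,1]
  ]
}}

```text
clock: 6.5
tool_pos: [0.4499, -0.2476, 0.0464]
eef_rot: [0.171, 0.985, -0.0, 0.0]
contact_force: [-1.1, 1.0, 5.2]
opening: 0.01
finger_force: 3.1
```

Run:
```python
from plant import eyes,r
from h import cloud
import numpy as np
d=eyes.snapshot('wrist');P=cloud(d);z=P[...,2]
m=(z>.04)&(z<.06)&(abs(P[...,0]-.437)<.006)&(abs(P[...,1]+.247)<.012)
print(m.sum(),np.percentile(z[m],[10,50,90]));s=r.get_state();print(s['clock'],s['contact_force'])
```

```text
918 [0.0436778  0.04684719 0.05761624]
6.55 [-1.64905567  0.67325725  5.61065202]
```

Depth shows the head at z ≈ 0.047, which is about 6 mm down, and it has been held for 2 s. I'll withdraw straight up.

Request:
{"api": "move_arm", "payload": {
  "motion": [
    [0,0,0,0,0,0,1],
    [0,0,-4,0,0,0,1],
    [0,0,-10,0,0,0,1],
    [0,0,-25,0,0,0,1],
    [0,0,-50,0,0,0,1]
  ]
}}

```text
clock: 7.18
tool_pos: [0.4496, -0.2474, 0.0967]
eef_rot: [0.17, 0.985, 0.0, -0.001]
contact_force: [0.5, -0.6, -0.1]
opening: 0.004
finger_force: 0.0
```

Request:
{"api": "move_arm", "payload": {
  "motion": [
    [0,0,-30,0,0,0,1],
    [0,0,-60,0,0,0,1],
    [0,0,-80,0,0,0,1],
    [0,0,-80,0,0,0,1],
    [0,0,-80,0,0,0,1]
  ]
}}

```text
clock: 7.8
tool_pos: [0.4495, -0.2475, 0.1758]
eef_rot: [0.171, 0.985, 0.0, -0.0]
contact_force: [0.3, -0.4, -0.0]
opening: 0.007
finger_force: 0.0
```

Run:
```python
from plant import eyes,r
from h import cloud
import numpy as np,cv2
d=eyes.snapshot('wrist');P=cloud(d);z=P[...,2]
m=(z>.035)&(z<.065)&(abs(P[...,0]-.4495)<.01)&(abs(P[...,1]+.247)<.01)
print(m.sum(),np.median(z[m]));s=r.get_state();print(s['clock'],s['tool_pos'],s['contact_force'])
b=cv2.resize(eyes.snapshot('scene')['frame'][180:350,240:430],(429,384))
cv2.imwrite('pics/w3.png',cv2.resize(cv2.hconcat([d['frame'],b]),(798,326))[:,:,::-1])
```

```text
425 0.05327449208091867
7.85 [ 0.44932605 -0.2474383   0.17549387] [0.00429734 0.01834844 0.51295893]
```

View pics/w3.png

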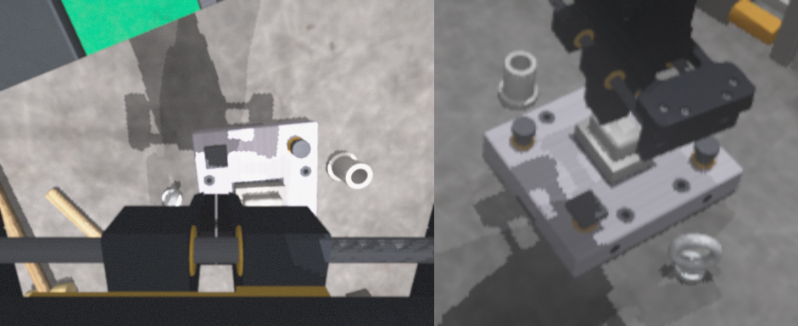

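The square head is back up at z = 0.053, at wrist pixel (216,156). The core insert, guide bush and eyebolt look undisturbed, and the hand is clear.

```bash
python3 -c "
from plant import finish_job
print(finish_job())"
```

```text
the job is handed in; nothing more can be done
None
```

The square ejector was pressed about 6.5 mm of its 8 mm with a force of about 7 N, held for 2 s, and sprang back to its rest height; the hand touched nothing else that I could see, and the job is handed in (no verdict was returned).

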